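Seat the reading lens on its three-pin stand

ROBOT

A 6-joint arm with a two-finger parallel gripper is mounted at the origin on the work surface; the furniture and walls round the work are solid. World frame = base frame: x ahead of the robot, y to its left, z up, the work surface at z = 0. Lengths are in m, angles in degrees, forces in N, time in s.
With the tool pointing down it reaches from about 0.4 to 0.825 m from the base axis. Payload 7 kg.
Tool frame: the origin (TCP) lies between the finger pads; the fingertips stand 25 mm ahead of it and the grasp point (between the pads) lies 6 mm ahead of it; z points along the fingers, y is the line along which they close (so a half turn about z gives the same grasp; the last joint's range is limited). The gripper opens to 88 mm and grips with 3 to 60 N. Pads are 19 mm wide; open, the fingers measure 130 mm over their backs; the gripper's body (78 mm by 193 mm) begins 47 mm behind the grasp point.
Start: joints at [-47.894, 20.546, 0.682, 0, -70.136, -16.507], TCP at [0.292, -0.609, 0.252] pointing down, gripper open.
Joint ranges: [-176.03, 176.03], [-82.01, 121.73], [-58.28, 71.71], [-173.87, 95.51], [-174.79, -0.11], [-173.66, 173.66]. Speed limits (degrees/s): [136.94, 136.94, 172.46, 180, 180, 180].

INTERFACE

Orientations are given as [roll, pitch, yaw] about the fixed x, y, z axes, in that order (R = Rz(yaw) Ry(pitch) Rx(roll)).
In Python, from plant import r gives the robot as it stands.
- The arm moves only by the shell command python3 -m crank 'ROWS' [FORCE]. ROWS is JSON, a list of rows, each a list of 3 entries, a list of its own where there are three numbers: the turn, a rotation vector about the tool's x, y, z in degrees, then the shift along the tool's x, y, z in cm, then the closure, from -1 (fully open) to 1 (shut). In form: [[[wx, wy, wz], [dx, dy, dz], fingers], ...]. A call has 1 to 8 rows; each row shifts and turns the commanded pose from where the row before left it, along the tool's axes as they then stand; what a row does not reach is not made up. A row lasts 1/10 s, in which the tool goes at most 50 mm and 8.59 degrees, less where a joint would pass 70% of its speed; a pose out of reach is approached as far as the arm can. A call with a gripper value outside its range is refused whole. The fingers move at their own pace and stop on an object; FORCE is the grip in N (left out, the last holds). Time passes only in rows, so rows that do not move let the fingers close. It gives the time, the measured TCP pose, the force, the opening and the grip force at its end, in the units of the state.
- r.get_state(): the state, without advancing time (a new reading comes with each control period).
- r.capture(name): name is "side" or "top" or "wrist"; returns a dict with "color" (480x640x3 uint8, red, green, blue), "range_z" (480x640 float32, m along the optical axis (not along the pixel's ray), 0 where there is no reading), "intrinsics" (3x3 intrinsics, pixels), "world_from_camera" (4x4, takes a point from camera to world coordinates); the wrist camera has in their place "hand_eye" (4x4, takes a point from camera to tool coordinates, whose origin is the TCP and whose axes are the flange's). Camera axes: x right, y down, z forward; pixel columns grow to the right and rows downward; lengths in m; the calibration is good to about 2 mm. A picture is of the moment at which its call begins: read the wrist's pose just before it.
- r.close_job(): hands the job in; it is judged then, once.
The state is a dict: "time_s": time; "joints": joint angles; "qd": joint speeds; "joint_torque": joint torques, N m; "tcp_pos": TCP position; "eef_rot": TCP orientation; "contact_force": force on the tool from outside, world axes, zero at the start; "moment": the same for the moment, N m; "gripper_width": finger opening in m; "gripper_force": force on a finger pad.
Only numpy, scipy, OpenCV 4.12 (cv2) and the standard library are available. Lean on these libraries where they do the work, as an engineer would, in place of code of your own. Each camera call takes 0.05 s, during which the arm holds its last target. There are 200 camera calls.

TASK

Pick up the round reading lens and set it gently on the three pins of its little stand, then keep it pressed lightly on the pins and turn it about the upright axis until its three grooves find the pins and it drops fully home, level and unable to rock. Let go of it there; never press hard, and leave the tumbler, mug and salt shaker where they are.

Things in the scene. Friction and masses are not known exactly. Their poses are not given: they have to be found in the camera images.
- lens: Glass magnifying lens fixed in a round steel cell 60 mm across, 24 mm tall, about 160 g, with a plain upright rim that may be gripped across any diameter. It lies grooved side down. Origin: centre of the underside; z up. Three straight radial V grooves in the flat underside run out through the rim, at 0, 120 and 240 degrees about z from its x axis.
- lens_top (a point): Centre of the cell's top face, 24 mm above the underside. Three small dark screw heads on the top face mark the angles of the grooves below. Each groove is 8 mm wide at its mouth, 5.7 mm deep, flanks at 55 degrees; it takes a pin when turned to within 0.16 rad of it. Light pressure (2 to 6 N) is enough. Any groove may go on any pin.
- stand: Fixed stand: wooden foot ring 100 mm across, 12 mm tall; on it an aluminium ring, 75 mm across, up to 18 mm, with three upright polished pins of 6 mm, ball-ended, 120 degrees apart, axes 24.5 mm from the stand's axis. Origin: centre of the underside, z up. The stiff ring was left swivelled: the first pin stands at an unreported angle of -0.7 to +0.7 rad about z from the stand's x axis; see or feel it.
- pin_tops (a point): Point on the stand's upright axis at the height of the pin tops, 48 mm above the worktop. Riding on the pins with the flats between its grooves, the lens has its underside at 48 mm; with all three grooves on the pins it is home, its underside at 44.5 mm, 3.5 mm lower.
- tumbler: Clear glass tumbler, 81 mm across, 93 mm tall, behind the work; origin at the centre of its underside. Leave alone.
- mug: Striped mug, 83 x 117 x 94 mm, behind the work; origin at the centre of its underside. Leave alone.
- salt: Salt shaker, 44 mm across, 90 mm tall, behind the work; origin at the centre of its underside. Leave alone.

How it is judged:
By the outcome, as a careful person would: the job done as asked, in the order asked, and still so for the second after the job is handed in, with the robot touching nothing.
It also fails if it takes over 54 s, if anything falls off the work surface, if the arm or the gripper's body presses on something with over 40 N, if the wrist force passes 120 N, or if a joint passes its speed limit or range.

## Working session

There is one attempt and no reset: what is moved stays moved. The work goes in short steps, Python scripts to look and compute and a shell command to move; the robot and the scene stay as the last step left them, time stands still between calls to the robot, and variables do not carry over. Pictures are saved under pics/ and viewed, at most 10 in all, crops included, and the job is handed in when it is done.

```bash
mkdir -p pics; ls; python3 - <<'E'
from plant import r
import cv2,numpy as np
s=r.get_state()
for k,v in s.items(): print(k,np.round(v,3).tolist())
for n in("top","side"):
    c=r.capture(n); np.savez(f"{n}0.npz",**c)
    cv2.imwrite(f"pics/{n}0.png",c["color"][:,:,::-1])
    print(n,np.round(c["intrinsics"],1).tolist(),np.round(c["world_from_camera"],3).tolist())
E
```

```text
pics
time_s 0.0
joints [-47.896, 20.59, 0.634, -0.02, -70.137, -16.506]
qd [-0.004, 0.039, -0.032, 0.046, 0.018, -0.074]
joint_torque [0.0, -58.272, 29.307, 6.997, 0.007, -0.0]
tcp_pos [0.291, -0.608, 0.251]
eef_rot [179.905, -0.008, -154.409]
contact_force [-1.322, 0.269, -0.228]
moment [0.039, 0.029, 0.006]
gripper_force 0.0
gripper_width 0.088
top [[611.0, 0.0, 312.6], [0.0, 611.0, 243.2], [0.0, 0.0, 1.0]] [[-0.003, -0.997, 0.073, 0.487], [-1.0, 0.001, -0.019, 0.043], [0.019, -0.073, -0.997, 0.948], [0.0, 0.0, 0.0, 1.0]]
side [[588.5, 0.0, 320.9], [0.0, 588.5, 238.3], [0.0, 0.0, 1.0]] [[0.968, 0.154, -0.198, 0.765], [0.25, -0.531, 0.81, -0.852], [0.02, -0.833, -0.552, 0.65], [0.0, 0.0, 0.0, 1.0]]
```

View pics/top0.png

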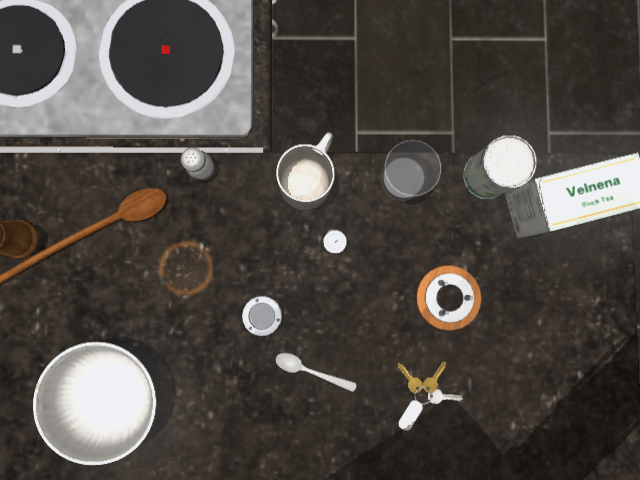

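View pics/side0.png

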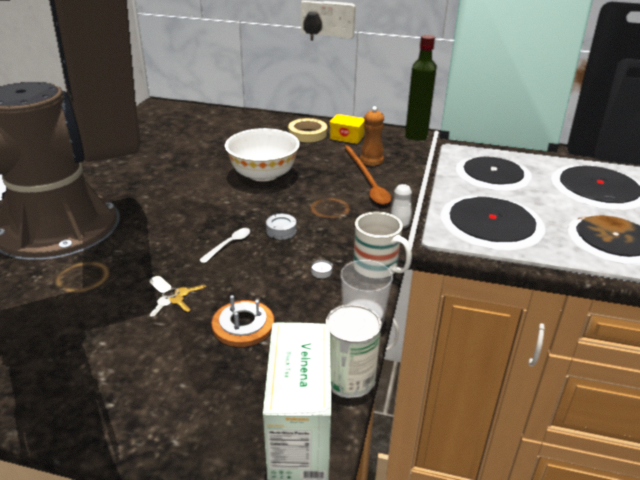

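The top view shows the lens at about (262,316) and the stand at (449,298), with its pins near (436,298), (467,297) and (462,284). The side view shows the stand at (243,322) and the lens at (281,227). Next I'll enlarge both and measure them.

```bash
cat > h.py <<'E'
import numpy as np,cv2
def ray(c,uv,z):
    K,T=c["intrinsics"],c["world_from_camera"]
    d=T[:3,:3]@np.linalg.inv(K)@np.array([uv[0],uv[1],1.]); o=T[:3,3]
    return (o+d*(z-o[2])/d[2])[:3]
def proj(c,p):
    T=np.linalg.inv(c["world_from_camera"]); q=c["intrinsics"]@(T[:3,:3]@np.asarray(p)+T[:3,3]); return q[:2]/q[2]
E
python3 - <<'E'
from h import *
t=dict(np.load("top0.npz")); s=dict(np.load("side0.npz"))
img=t["color"]
# lens: bright blob
def blob(mask,near):
    cs,_=cv2.findContours(mask.astype(np.uint8),cv2.RETR_EXTERNAL,cv2.CHAIN_APPROX_NONE)
    return max((c for c in cs if np.hypot(*(c.mean((0,1))-near))<20),key=cv2.contourArea)
g=img.min(2)
L=blob(g>110,(262,316)); (e,ax,_)=cv2.fitEllipse(L); p=ray(t,e,.024); print("lens",e,ax,p,np.linalg.norm(ray(t,(e[0]+ax[0]/2,e[1]),.024)-p)*2)
hsv=cv2.cvtColor(img,cv2.COLOR_RGB2HSV)
W=blob((hsv[...,0]<22)&(hsv[...,1]>110)&(hsv[...,2]>110),(449,298)); (e,ax,_)=cv2.fitEllipse(W); p=ray(t,e,.012); print("stand",e,ax,p,np.linalg.norm(ray(t,(e[0]+ax[0]/2,e[1]),.012)-p)*2, np.hypot(*p[:2]))
for z in(.018,.048): print(z,proj(t,[p[0],p[1],z]),proj(s,[p[0],p[1],z]))
for zz,c in((.024,(262,316)),(.018,(449,298))):
    print("depth z",[round(float(t["range_z"][c[1]+dy,c[0]+dx]),3) for dx,dy in((0,0),(17,0),(0,17),(-17,0))])
a=cv2.resize(img[276:356,222:302],(400,400),interpolation=cv2.INTER_CUBIC); b=cv2.resize(img[258:338,409:489],(400,400),interpolation=cv2.INTER_CUBIC)
cv2.imwrite("pics/crop0.png",np.hstack([a,b])[:,:,::-1])
E
```

```text
lens (261.32696533203125, 315.5527648925781) (38.39711380004883, 39.242095947265625) [0.44576528 0.10187378 0.024     ] 0.05757184317398875
stand (448.4278564453125, 297.3377380371094) (63.337677001953125, 64.60693359375) [ 0.47196563 -0.18355211  0.012     ] 0.09758225334254092 0.5064019522914224
0.018 [449.37705997 297.39913735] [240.86426782 317.25280454]
0.048 [454.31231987 297.71837505] [239.81121503 302.86458775]
depth z [0.919, 0.914, 0.913, 0.917]
depth z [0.953, 0.917, 0.927, 0.929]
```

View pics/crop0.png

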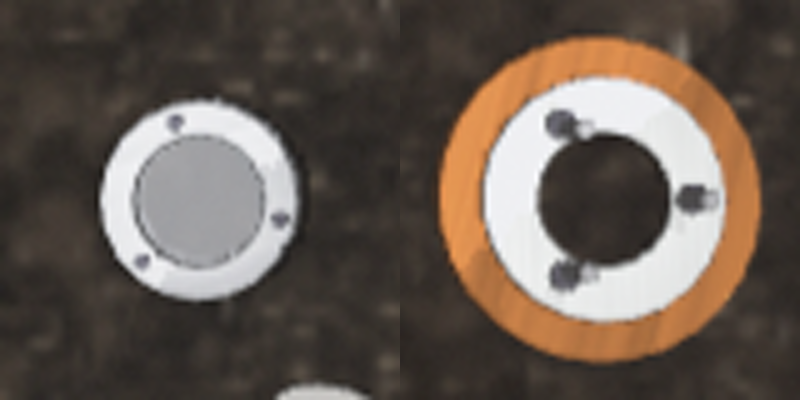

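Lens grooves are at about 16.7° (mod 120) and pins at about 31°. Turning the lens about +14.5° will seat it, and it will ride on the flats when first set down because capture is 9°. I'll pass over the stand for a wrist look before going to the lens.

```bash
python3 -m crank '[[[0,0,0],[-3.65,3.3,0],-1],[[0,0,0],[-3.65,3.3,0],-1],[[0,0,0],[-3.65,3.3,0],-1],[[0,0,0],[-3.65,3.3,0],-1],[[0,0,0],[-3.65,3.3,0],-1],[[0,0,0],[-3.65,3.3,0],-1],[[0,0,0],[-3.65,3.3,0],-1],[[0,0,0],[-3.65,3.3,0],-1]]'; python3 -m crank '[[[0,0,0],[0,0,0],-1],[[0,0,0],[0,0,0],-1],[[0,0,0],[0,0,0],-1]]'
python3 - <<'E'
from plant import r
from h import *
s=r.get_state(); c=r.capture("wrist"); np.savez("w0.npz",pos=s["tcp_pos"],rot=s["eef_rot"],**c)
print(s["tcp_pos"],s["eef_rot"],s["joints"],np.round(c["hand_eye"],3).tolist(),c["intrinsics"][0,0])
cv2.imwrite("pics/w0.png",c["color"][:,:,::-1])
E
```

```text
time_s: 0.9
tcp_pos: [0.441, -0.2425, 0.2515]
eef_rot: [180.0, 0.0, -154.4]
contact_force: [1.1, -1.2, -0.1]
gripper_width: 0.087
gripper_force: 0.0
time_s: 1.2
tcp_pos: [0.4406, -0.2448, 0.2514]
eef_rot: [180.0, -0.0, -154.4]
contact_force: [0.9, 0.2, 0.5]
gripper_width: 0.0872
gripper_force: 0.0
[ 0.44062501 -0.24481118  0.25140167] [ 1.79986935e+02 -2.14393726e-02 -1.54405693e+02] [-6.69123998e+00  4.32409375e+00 -2.04470875e+01  4.47777357e-04
 -6.52539220e+01 -5.77146427e+01] [[-0.0, -0.96, -0.279, 0.076], [1.0, -0.0, 0.001, 0.001], [-0.001, -0.279, 0.96, -0.133], [0.0, 0.0, 0.0, 1.0]] 341.58238151784633
```

View pics/w0.png

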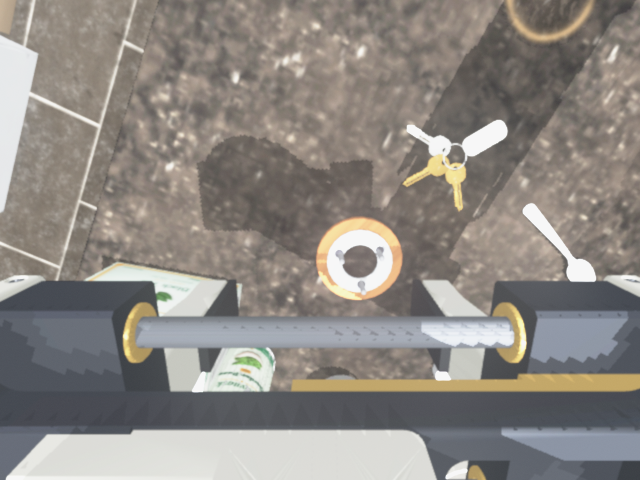

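The wrist view shows the stand at (359,258), with pins near (339,256), (379,252) and (361,288). I'll compute its centre and the pin angles from here.

```bash
cat >> h.py <<'E'
from scipy.spatial.transform import Rotation as R
def wristcam(c):
    T=np.eye(4); T[:3,:3]=R.from_euler("xyz",c["rot"],degrees=True).as_matrix(); T[:3,3]=c["pos"]
    c["world_from_camera"]=T@c["hand_eye"]; return c
def blob(mask,near,d=25):
    cs,_=cv2.findContours(mask.astype(np.uint8),cv2.RETR_EXTERNAL,cv2.CHAIN_APPROX_NONE)
    return max((c for c in cs if np.hypot(*(c.mean((0,1))-near))<d),key=cv2.contourArea)
def planecirc(c,con,z):
    P=np.array([ray(c,u,z)[:2] for u in con.reshape(-1,2)]); (x,y),ax,_=cv2.fitEllipse((P*1e4).astype(np.float32)); return np.array([x,y])/1e4,np.array(ax)/1e4
E
python3 - <<'E'
from h import *
c=wristcam(dict(np.load("w0.npz"))); img=c["color"]
hsv=cv2.cvtColor(img,cv2.COLOR_RGB2HSV)
print(planecirc(c,blob((hsv[...,0]<22)&(hsv[...,1]>80)&(hsv[...,2]>110),(359,258)),.012))
print(c["world_from_camera"][:3,3])
cr=img[208:308,300:420]; cv2.imwrite("pics/w0c.png",cv2.resize(cr,(720,600),interpolation=cv2.INTER_CUBIC)[:,:,::-1])
E
```

```text
(array([ 0.47096084, -0.18368477]), array([0.09055768, 0.09465944]))
[ 0.37138141 -0.27674237  0.38466721]
```

View pics/w0c.png

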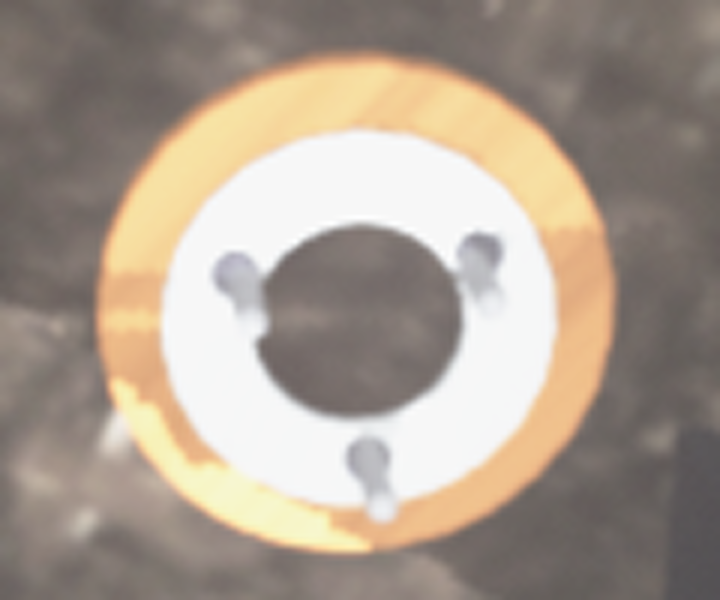

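```bash
python3 -m crank '[[[0,0,0],[-1.67,4.48,0],-1],[[0,0,0],[-1.67,4.48,0],-1],[[0,0,0],[-1.67,4.48,0],-1],[[0,0,0],[-1.67,4.48,0],-1],[[0,0,0],[-1.67,4.48,0],-1],[[0,0,0],[-1.67,4.48,0],-1],[[0,0,0],[0,0,0],-1],[[0,0,0],[0,0,0],-1]]'
python3 - <<'E'
from plant import r
from h import *
def angs(P):
    P=np.array(P)[:,:2]; A=np.c_[2*P,np.ones(3)]; s=np.linalg.solve(A,(P**2).sum(1)); ctr=s[:2]
    d=P-P.mean(0); return ctr,P.mean(0),np.hypot(*(P-ctr).T),np.degrees(np.arctan2(d[:,1],d[:,0]))
w=wristcam(dict(np.load("w0.npz")))
print("pins wrist",angs([ray(w,(300+x/6-.4,208+y/6-.4),.046) for x,y in((256,325),(490,299),(384,505))]))
t=dict(np.load("top0.npz"))
print("pins top",angs([ray(t,(409+(x-400)/5-.4,258+y/5-.4),.047) for x,y in((587,128),(712,199),(592,272))]))
print("screws top",angs([ray(t,(222+x/5-.4,276+y/5-.4),.024) for x,y in((177,122),(281,219),(142,262))]))
s=r.get_state(); c=r.capture("wrist"); np.savez("w1.npz",pos=s["tcp_pos"],rot=s["eef_rot"],**c); c=wristcam(dict(np.load("w1.npz")))
u=proj(c,[.4458,.1019,.024]); print(s["tcp_pos"],u)
b=blob(c["color"].min(2)>150,u,40); print(planecirc(c,b,.024))
x,y=int(u[0]),int(u[1]); print(x,y)
cv2.imwrite("pics/w1c.png",cv2.resize(c["color"][y-40:y+40,x-40:x+40],(600,600),interpolation=cv2.INTER_CUBIC)[:,:,::-1])
E
```

```text
time_s: 2.05
tcp_pos: [0.4151, 0.0414, 0.2515]
eef_rot: [-180.0, -0.0, -154.3]
contact_force: [-0.2, -0.4, -0.4]
gripper_width: 0.0878
gripper_force: 0.0
pins wrist (array([ 0.47180254, -0.18285579]), array([ 0.47164059, -0.18341758]), array([0.02414148, 0.02414148, 0.02414148]), array([-89.08306876, 152.69788791,  30.47274649]))
pins top (array([ 0.47238883, -0.18423076]), array([ 0.47224314, -0.18433994]), array([0.02432744, 0.02432744, 0.02432744]), array([ 30.54192554, -89.76274153, 150.98376633]))
screws top (array([0.44516582, 0.10147348]), array([0.44541938, 0.10145637]), array([0.02486095, 0.02486095, 0.02486095]), array([  16.49794952, -102.71521919,  136.34640615]))
[0.41510249 0.04138583 0.25151071] [359.64004542 262.86561613]
(array([0.44526953, 0.1022107 ]), array([0.05867999, 0.05992083]))
359 262
```

View pics/w1c.png

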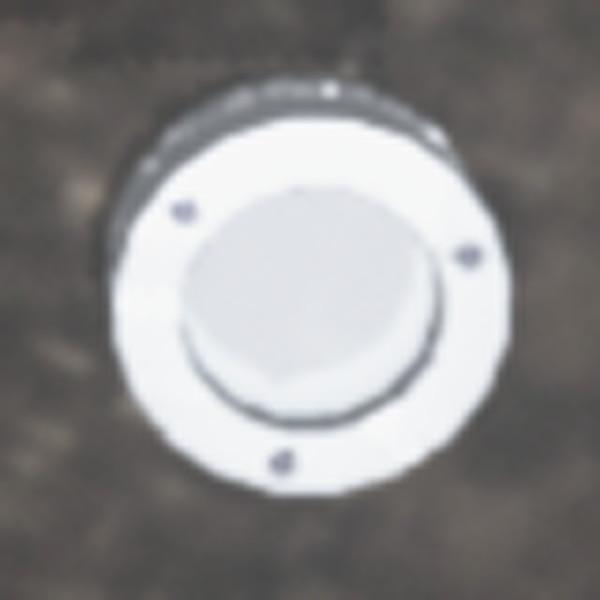

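The wrist crop shows the lens face centred near (310,305), with screws at (184,211), (469,256) and (283,462). This agrees with the top view to within 1 mm. Descending now.

```bash
python3 -m crank '[[[0,0,0],[-2.68,2.07,1],-1],[[0,0,0],[-2.67,2.06,2],-1],[[0,0,0],[0,0,3.5],-1],[[0,0,0],[0,0,3.5],-1],[[0,0,0],[0,0,3.5],-1],[[0,0,0],[0,0,3],-1],[[0,0,0],[0,0,1.5],-1],[[0,0,0],[0,0,0],-1]]' && python3 -m crank '[[[0,0,0],[0,0,1.5],-1],[[0,0,0],[0,0,1.5],-1],[[0,0,0],[0,0,1.1],-1],[[0,0,0],[0,0,0],-1],[[0,0,0],[0,0,0],-1]]'
```

```text
time_s: 2.9
tcp_pos: [0.4446, 0.0985, 0.0693]
eef_rot: [-179.9, -0.3, -154.6]
contact_force: [0.2, 0.5, -0.7]
gripper_width: 0.0876
gripper_force: 0.0
time_s: 3.4
tcp_pos: [0.4462, 0.101, 0.0314]
eef_rot: [-180.0, 0.0, -154.5]
contact_force: [0.5, 0.3, -0.2]
gripper_width: 0.0876
gripper_force: 0.0
```

Position is good (about 1 mm off). Closing at 15 N.

```bash
python3 -m crank '[[[0,0,0],[0,0,0],0.1],[[0,0,0],[0,0,0],0.25],[[0,0,0],[0,0,0],0.6],[[0,0,0],[0,0,0],0.6],[[0,0,0],[0,0,0],0.6],[[0,0,0],[0,0,0],0.6],[[0,0,0],[0,0,0],0.6],[[0,0,0],[0,0,0],0.6]]' 15
```

```text
time_s: 4.2
tcp_pos: [0.4457, 0.1017, 0.0308]
eef_rot: [-180.0, 0.0, -154.4]
contact_force: [-0.9, -0.7, 5.5]
gripper_width: 0.0599
gripper_force: 15.0
```

```bash
python3 -m crank '[[[0,0,0],[0,0,-0.5],0.6],[[0,0,0],[0,0,-2],0.6],[[0,0,0],[0,0,-3.5],0.6],[[0,0,0],[0,0,-3],0.6],[[0,0,0],[0,0,-1],0.6],[[0,0,0],[0,0,0],0.6]]' && python3 -m crank '[[[0,0,0],[0.6,-1.68,0],0.6],[[0,0,0],[1.57,-4.2,0],0.6],[[0,0,0],[1.57,-4.2,0],0.6],[[0,0,0],[1.57,-4.2,0],0.6],[[0,0,0],[1.57,-4.2,0],0.6],[[0,0,0],[1.57,-4.2,0],0.6],[[0,0,0],[1.0,-2.69,0],0.6],[[0,0,0],[0.52,-1.48,0],0.6]]' && python3 -m crank '[[[0,0,0],[0,0,0],0.6],[[0,0,0],[0,0,0],0.6],[[0,0,0],[0,0,0],0.6],[[0,0,0],[0,0,0],0.6]]'
python3 - <<'E'
from plant import r
from h import *
s=r.get_state(); c=r.capture("wrist"); p=s["tcp_pos"]; np.savez("w2.npz",pos=p,rot=s["eef_rot"],**c); c=wristcam(dict(np.load("w2.npz")))
print(p,s["contact_force"],s["moment"]); t=r.capture("top"); np.savez("top1.npz",**t)
u=proj(c,[p[0],p[1],p[2]-.007]); print(u); x,y=int(u[0]),int(u[1])
v=proj(t,[.4718,-.1835,.1]); print(v)
a=cv2.resize(c["color"][max(0,y-75):y+75,x-75:x+75],(400,400)); b=cv2.resize(t["color"][int(v[1])-60:int(v[1])+60,int(v[0])-60:int(v[0])+60],(400,400),interpolation=cv2.INTER_CUBIC)
cv2.imwrite("pics/w2c.png",np.hstack([a,b])[:,:,::-1])
E
```

```text
time_s: 4.8
tcp_pos: [0.446, 0.1021, 0.1318]
eef_rot: [180.0, 0.2, -154.4]
contact_force: [0.1, 1.1, -2.6]
gripper_width: 0.06
gripper_force: 15.0
time_s: 5.6
tcp_pos: [0.4703, -0.1858, 0.1283]
eef_rot: [179.9, -0.2, -154.6]
contact_force: [1.0, 0.5, -2.0]
gripper_width: 0.0597
gripper_force: 15.0
time_s: 6.0
tcp_pos: [0.4715, -0.1828, 0.1303]
eef_rot: [180.0, -0.0, -154.3]
contact_force: [-0.1, 0.3, -2.1]
gripper_width: 0.0599
gripper_force: 15.0
[ 0.47147222 -0.18281201  0.13025775] [-0.13960813  0.32504142 -2.08186585] [ 0.01196604 -0.0796084  -0.01660287]
[321.36259802 315.86774706]
[463.6563265  298.44490305]
```

View pics/w2c.png

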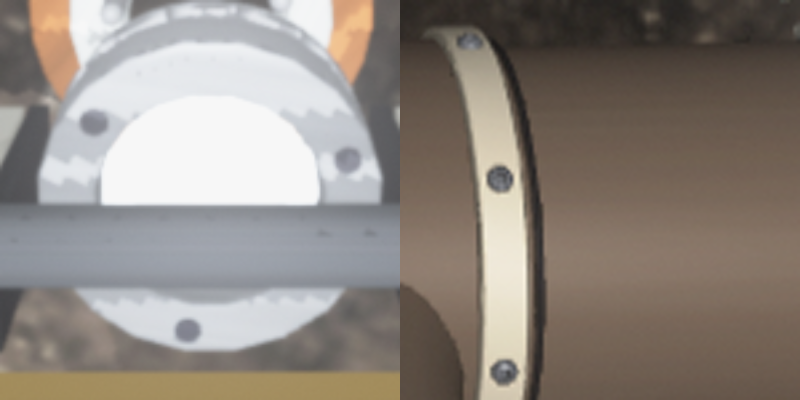

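The crop shows the lens held level over the stand, screws at (94,123), (347,160) and (188,330). The top view is blocked by the arm. I'll check the lens angle and centre in the hand.

```bash
python3 - <<'E'
from h import *
c=wristcam(dict(np.load("w2.npz"))); z=c["pos"][2]-.0068
P=np.array([ray(c,(246+x*.375-.3,240+y*.375-.3),z)[:2] for x,y in((94,123),(347,160),(188,330))]); d=P-P.mean(0)
print(P.mean(0)-c["pos"][:2],np.hypot(*d.T),np.degrees(np.arctan2(d[:,1],d[:,0])),c["rot"])
E
```

```text
[6.28520894e-06 1.51239587e-03] [0.02478606 0.02476285 0.02473992] [-103.35969195  136.54807966   16.64075279] [ 1.79980767e+02 -2.40377742e-02 -1.54332695e+02]
```

Lens angle in hand is 16.6°, so about 14° short of the pins as planned. Lowering to about 9 mm above the pins, then slowly.

```bash
python3 -m crank '[[[0,0,0],[0,-0.06,1.5],0.6],[[0,0,0],[0,0,1.5],0.6],[[0,0,0],[0,0,0.8],0.6],[[0,0,0],[0,0,0.4],0.6],[[0,0,0],[0,0,0],0.6],[[0,0,0],[0,0,0],0.6]]' && python3 -m crank '[[[0,0,0],[0,0,0.15],0.6],[[0,0,0],[0,0,0.15],0.6],[[0,0,0],[0,0,0.15],0.6],[[0,0,0],[0,0,0.1],0.6],[[0,0,0],[0,0,0.1],0.6],[[0,0,0],[0,0,0],0.6],[[0,0,0],[0,0,0],0.6]]'
```

```text
time_s: 6.7
tcp_pos: [0.4723, -0.1841, 0.089]
eef_rot: [-180.0, 0.0, -154.4]
contact_force: [0.2, 0.8, -1.4]
gripper_width: 0.0593
gripper_force: 15.0
time_s: 7.4
tcp_pos: [0.4719, -0.1842, 0.0821]
eef_rot: [-180.0, -0.0, -154.4]
contact_force: [-0.1, -1.4, -1.1]
gripper_width: 0.0596
gripper_force: 15.0
```

```bash
python3 -m crank '[[[0,0,0],[0,0,0.05],0.6],[[0,0,0],[0,0,0.05],0.6],[[0,0,0],[0,0,0.05],0.6],[[0,0,0],[0,0,0.05],0.6],[[0,0,0],[0,0,0.05],0.6],[[0,0,0],[0,0,0],0.6],[[0,0,0],[0,0,0],0.6]]';  python3 -m crank '[[[0,0,0],[0,0,0.03],0.6],[[0,0,0],[0,0,0],0.6],[[0,0,0],[0,0,0],0.6]]'
```

```text
time_s: 8.1
tcp_pos: [0.4719, -0.1842, 0.0795]
eef_rot: [180.0, -0.0, -154.4]
contact_force: [0.5, -0.1, -2.4]
gripper_width: 0.0596
gripper_force: 15.0
time_s: 8.4
tcp_pos: [0.4719, -0.1842, 0.0793]
eef_rot: [180.0, -0.0, -154.4]
contact_force: [0.5, 0.0, -1.8]
gripper_width: 0.0598
gripper_force: 15.0
```

```bash
python3 -m crank '[[[0,0,0],[0,0,0.03],0.6],[[0,0,0],[0,0,0],0.6],[[0,0,0],[0,0,0],0.6]]';  python3 -m crank '[[[0,0,0],[0,0,0.03],0.6],[[0,0,0],[0,0,0],0.6],[[0,0,0],[0,0,0],0.6]]'
```

```text
time_s: 8.7
tcp_pos: [0.4718, -0.1842, 0.079]
eef_rot: [180.0, -0.0, -154.4]
contact_force: [-0.6, -0.8, -2.0]
gripper_width: 0.0593
gripper_force: 15.0
time_s: 9.0
tcp_pos: [0.4719, -0.1842, 0.0787]
eef_rot: [-180.0, 0.0, -154.4]
contact_force: [-0.7, -0.5, -0.9]
gripper_width: 0.059
gripper_force: 15.0
```

```bash
python3 -c "
from plant import r
s=r.get_state(); print(s['tcp_pos'],s['contact_force'],s['moment'])"
```

```text
[ 0.47192654 -0.18416185  0.07874309] [-0.68367211 -0.53978873 -0.86788094] [0.02026137 0.09724425 0.02118508]
```

```bash
python3 -m crank '[[[0,0,0],[0,0,0.02],0.6],[[0,0,0],[0,0,0],0.6],[[0,0,0],[0,0,0],0.6]]';  python3 -m crank '[[[0,0,0],[0,0,0.02],0.6],[[0,0,0],[0,0,0],0.6],[[0,0,0],[0,0,0],0.6]]'
```

```text
time_s: 9.3
tcp_pos: [0.472, -0.1842, 0.0786]
eef_rot: [-180.0, 0.0, -154.4]
contact_force: [-1.3, 0.5, 2.3]
gripper_width: 0.0596
gripper_force: 15.0
time_s: 9.6
tcp_pos: [0.472, -0.1842, 0.0785]
eef_rot: [-180.0, 0.0, -154.4]
contact_force: [-2.5, 0.4, 4.9]
gripper_width: 0.0597
gripper_force: 15.0
```

Resting on the flats at 48 mm with about 5 N. Backing off a hair and turning (+world yaw = −tool z).

```bash
python3 -m crank '[[[0,0,-1],[0,0,-0.01],0.6],[[0,0,-1],[0,0,0],0.6],[[0,0,0],[0,0,0],0.6]]';  python3 -m crank '[[[0,0,-1],[0,0,0],0.6],[[0,0,-1],[0,0,0],0.6],[[0,0,0],[0,0,0],0.6]]'
```

```text
time_s: 9.9
tcp_pos: [0.4722, -0.1842, 0.0785]
eef_rot: [-180.0, 0.0, -152.3]
contact_force: [0.4, 0.7, 4.0]
gripper_width: 0.0598
gripper_force: 15.0
time_s: 10.2
tcp_pos: [0.472, -0.1842, 0.0783]
eef_rot: [-180.0, 0.0, -150.3]
contact_force: [0.5, -0.2, 2.7]
gripper_width: 0.0594
gripper_force: 15.0
```

```bash
python3 -m crank '[[[0,0,-1],[0,0,0],0.6],[[0,0,-1],[0,0,0],0.6],[[0,0,0],[0,0,0.01],0.6]]';  python3 -m crank '[[[0,0,-1],[0,0,0.01],0.6],[[0,0,-1],[0,0,0.01],0.6],[[0,0,0],[0,0,0],0.6]]'
```

```text
time_s: 10.5
tcp_pos: [0.4716, -0.1842, 0.0781]
eef_rot: [180.0, -0.0, -148.3]
contact_force: [-0.4, 0.9, 3.4]
gripper_width: 0.0598
gripper_force: 15.0
time_s: 10.8
tcp_pos: [0.4719, -0.1842, 0.078]
eef_rot: [-180.0, 0.0, -146.3]
contact_force: [0.2, -0.4, 0.0]
gripper_width: 0.0598
gripper_force: 15.0
```

```bash
python3 -m crank '[[[0,0,-1],[0,0,0.03],0.6],[[0,0,0],[0,0,0.03],0.6],[[0,0,0],[0,0,0],0.6]]';  python3 -m crank '[[[0,0,-1],[0,0,0.03],0.6],[[0,0,0],[0,0,0.02],0.6],[[0,0,0],[0,0,0],0.6]]'
```

```text
time_s: 11.1
tcp_pos: [0.4722, -0.1843, 0.0775]
eef_rot: [-180.0, 0.0, -145.4]
contact_force: [1.4, -2.1, 0.4]
gripper_width: 0.0596
gripper_force: 15.0
time_s: 11.4
tcp_pos: [0.4721, -0.1843, 0.077]
eef_rot: [-180.0, 0.0, -144.4]
contact_force: [0.9, -2.5, 0.5]
gripper_width: 0.0599
gripper_force: 15.0
```

```bash
python3 -m crank '[[[0,0,-1],[0,0,0.03],0.6],[[0,0,0],[0,0,0.03],0.6],[[0,0,0],[0,0,0],0.6]]';  python3 -m crank '[[[0,0,-1],[0,0,0.03],0.6],[[0,0,0],[0,0,0.02],0.6],[[0,0,0],[0,0,0],0.6]]'
```

```text
time_s: 11.7
tcp_pos: [0.4721, -0.1843, 0.0765]
eef_rot: [-180.0, 0.0, -143.4]
contact_force: [1.9, -3.1, 0.9]
gripper_width: 0.0594
gripper_force: 15.0
time_s: 12.0
tcp_pos: [0.4721, -0.1843, 0.076]
eef_rot: [-180.0, 0.0, -142.4]
contact_force: [1.3, -2.6, 2.3]
gripper_width: 0.0598
gripper_force: 15.0
```

```bash
python3 -m crank '[[[0,0,-1],[0,-0.03,0.02],0.6],[[0,0,0],[0,0,0.02],0.6],[[0,0,0],[0,0,0],0.6]]';  python3 -m crank '[[[0,0,-1],[0,0,0.02],0.6],[[0,0,0],[0,0,0.01],0.6],[[0,0,0],[0,0,0],0.6]]'
```

```text
time_s: 12.3
tcp_pos: [0.4721, -0.1846, 0.0755]
eef_rot: [-180.0, 0.0, -141.4]
contact_force: [1.7, -5.1, 1.1]
gripper_width: 0.0597
gripper_force: 15.0
time_s: 12.6
tcp_pos: [0.4721, -0.1847, 0.0752]
eef_rot: [-180.0, -0.0, -140.4]
contact_force: [1.7, -5.4, 3.0]
gripper_width: 0.0597
gripper_force: 15.0
```

```bash
python3 -m crank '[[[0,0,0],[0.015,-0.045,0],0.6],[[0,0,0],[0,0,0.01],0.6],[[0,0,0],[0,0,0],0.6]]';  python3 -m crank '[[[0,0,0],[0,0,0.02],0.6],[[0,0,0],[0,0,0],0.6],[[0,0,0],[0,0,0],0.6]]'; python3 -c "
from plant import r
s=r.get_state(); print(s['tcp_pos'],s['contact_force'],s['moment'])"
```

```text
time_s: 12.9
tcp_pos: [0.4722, -0.1849, 0.0751]
eef_rot: [180.0, -0.0, -140.4]
contact_force: [0.9, -4.6, 3.3]
gripper_width: 0.0597
gripper_force: 15.0
time_s: 13.2
tcp_pos: [0.4722, -0.1849, 0.0749]
eef_rot: [-180.0, -0.0, -140.4]
contact_force: [0.5, -3.9, 4.8]
gripper_width: 0.0597
gripper_force: 15.0
[ 0.47224861 -0.1849261   0.07492693] [ 0.54990059 -3.88775145  4.77143256] [-1.73813831 -0.23750821 -0.04301275]
```

Dropped about 3.6 mm to 0.0749, which matches home. Relaxing grip to 3 N to let it self-centre, with a small shift and light press.

```bash
python3 -m crank '[[[0,0,0],[0,-0.03,0],0.6],[[0,0,0],[0,0,0],0.6],[[0,0,0],[0,0,0],0.6]]' 3;  python3 -m crank '[[[0,0,-0.7],[0,0,0],0.6],[[0,0,0],[0,0,0.01],0.6],[[0,0,0.7],[0,0,0],0.6],[[0,0,0],[0,0,0],0.6]]' 3; python3 -c "
from plant import r
s=r.get_state(); print(s['tcp_pos'],s['contact_force'],s['moment'])"
```

```text
time_s: 13.5
tcp_pos: [0.4723, -0.185, 0.0748]
eef_rot: [180.0, -0.0, -140.4]
contact_force: [0.1, -3.4, 2.8]
gripper_width: 0.0601
gripper_force: 3.0
time_s: 13.9
tcp_pos: [0.4725, -0.185, 0.0747]
eef_rot: [180.0, 0.0, -140.4]
contact_force: [0.3, -2.9, 2.7]
gripper_width: 0.0602
gripper_force: 3.0
[ 0.47245371 -0.18499034  0.07469767] [ 0.2904742  -2.94739849  2.68206471] [-1.23023738 -0.29111031  0.04474723]
```

```bash
python3 -m crank '[[[0,0,0],[0,0,0],0.2],[[0,0,0],[0,0,0],-0.2],[[0,0,0],[0,0,0],-1],[[0,0,0],[0,0,0],-1],[[0,0,0],[0,0,0],-1],[[0,0,0],[0,0,0],-1]]' && python3 -m crank '[[[0,0,0],[0,0,-0.5],-1],[[0,0,0],[0,0,-1.5],-1],[[0,0,0],[0,0,-3],-1],[[0,0,0],[0,0,-3.5],-1],[[0,0,0],[0,0,-3.5],-1],[[0,0,0],[0,0,-3.5],-1],[[0,0,0],[0,0,-1.5],-1],[[0,0,0],[0,0,0],-1]]' && python3 -m crank '[[[0,0,0],[4,0,0],-1],[[0,0,0],[4,0,0],-1],[[0,0,0],[0,0,0],-1],[[0,0,0],[0,0,0],-1],[[0,0,0],[0,0,0],-1]]'
python3 - <<'E'
from plant import r
from h import *
def angs(P):
    d=P-P.mean(0); return P.mean(0),np.hypot(*d.T),np.degrees(np.arctan2(d[:,1],d[:,0]))
s=r.get_state(); c=r.capture("wrist"); np.savez("w3.npz",pos=s["tcp_pos"],rot=s["eef_rot"],**c); c=wristcam(dict(np.load("w3.npz")))
sd=r.capture("side"); np.savez("side1.npz",**sd)
u=proj(c,[.472,-.184,.0685]); v=proj(sd,[.472,-.184,.04]); print(s["tcp_pos"],u,v)
ax,ay=int(u[0])-50,int(u[1])-50; bx,by=int(v[0])-40,int(v[1])-40
a=cv2.resize(c["color"][ay:ay+100,ax:ax+100],(400,400),interpolation=cv2.INTER_CUBIC); b=cv2.resize(sd["color"][by:by+80,bx:bx+80],(400,400),interpolation=cv2.INTER_CUBIC)
print(ax,ay,bx,by)
cv2.imwrite("pics/w3c.png",np.hstack([a,b])[:,:,::-1])
E
```

```text
time_s: 14.5
tcp_pos: [0.4721, -0.1849, 0.0745]
eef_rot: [180.0, -0.0, -140.4]
contact_force: [0.2, -0.6, 0.2]
gripper_width: 0.0852
gripper_force: 0.0
time_s: 15.3
tcp_pos: [0.4736, -0.1852, 0.248]
eef_rot: [-179.8, 0.2, -140.4]
contact_force: [0.4, 0.9, -0.7]
gripper_width: 0.0876
gripper_force: 0.0
time_s: 15.8
tcp_pos: [0.411, -0.2359, 0.2445]
eef_rot: [180.0, -0.0, -140.4]
contact_force: [0.1, 0.9, -0.5]
gripper_width: 0.0875
gripper_force: 0.0
[ 0.41095559 -0.23590465  0.24448634] [323.57660782 304.90235784] [240.01429345 306.93116636]
273 254 200 266
```

View pics/w3c.png

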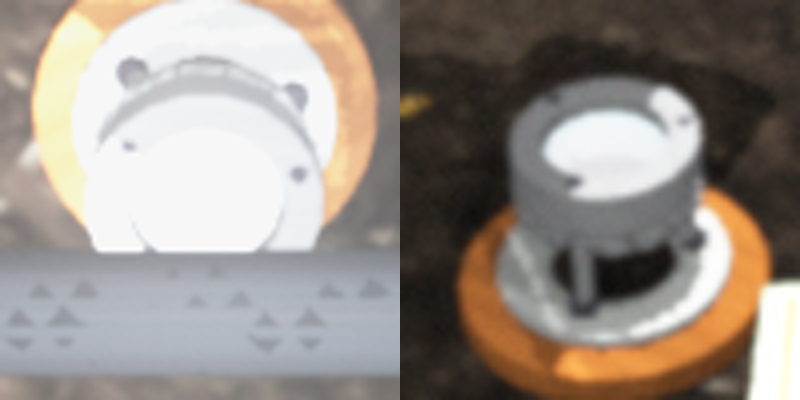

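The lens sits on the pins with its screws above them: the side crop has a screw at (573,182) over the pin at (583,270). I'll verify height, tilt and angle numerically.

```bash
python3 - <<'E'
from h import *
def pts(c,m):
    v,u=np.nonzero(m&(c["range_z"]>0)); z=c["range_z"][v,u]; K=c["intrinsics"]; T=c["world_from_camera"]
    q=np.c_[(u-K[0,2])*z/K[0,0],(v-K[1,2])*z/K[1,1],z]; return q@T[:3,:3].T+T[:3,3]
for n,c in(("side",dict(np.load("side1.npz"))),("wrist",wristcam(dict(np.load("w3.npz"))))):
    P=pts(c,np.ones((480,640),bool)); rad=np.hypot(P[:,0]-.4722,P[:,1]+.1845)
    for nm,lo,hi,z0 in(("lens face",.0225,.027,.0685),("wood",.04,.047,.012),("table",.06,.09,0)):
        Q=P[(rad>lo)&(rad<hi)&(abs(P[:,2]-z0)<.006)]
        if len(Q)<10: print(n,nm,len(Q)); continue
        A=np.c_[Q[:,0]-.4722,Q[:,1]+.1845,np.ones(len(Q))]; s=np.linalg.lstsq(A,Q[:,2],rcond=None)[0]
        print(n,nm,len(Q),"z",round(s[2]*1e3,2),"tilt deg",np.round(np.degrees(s[:2]),2),"sd",round(1e3*np.std(Q[:,2]-A@s),2))
    S={"side":[(573,182),(684,120),(553,98)],"wrist":[(128,146),(299,173)]}[n]
    W=np.array([ray(c,((200+(x-400)/5,266+y/5) if n=="side" else (273+x/4,254+y/4)),.0685)[:2] for x,y in S])
    d=W-(W.mean(0) if len(W)==3 else [.4722,-.1845]); print(W.mean(0),np.hypot(*d.T),np.degrees(np.arctan2(d[:,1],d[:,0])))
E
```

```text
side lens face 188 z 69.03 tilt deg [ 0.3  -0.04] sd 1.21
side wood 383 z 12.94 tilt deg [0.25 0.13] sd 1.22
side table 2618 z 0.74 tilt deg [0.01 0.02] sd 1.12
[ 0.47424024 -0.18243847] [0.02498494 0.02551404 0.02480721] [-90.79794709  30.36873241 150.84993283]
wrist lens face 445 z 68.53 tilt deg [-0.04  0.1 ] sd 0.7
wrist wood 966 z 12.31 tilt deg [-0.08  0.07] sd 0.71
wrist table 7199 z 0.08 tilt deg [-0.02  0.05] sd 0.76
[ 0.46096789 -0.18944533] [0.02353975 0.02577776] [-91.44083177 148.04844678]
```

Top face is at 68.3–68.5 mm (home is 68.5), level to 0.3°, and at the pin angle of about 30°. The lens is fully home and the arm is clear.

```bash
python3 -c "
from plant import r
print(r.close_job())"
```

```text
the job is handed in; nothing more can be done
None
```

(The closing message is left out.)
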